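# Lock the grinding jar on the mill and check its freewheel

## Task

Fit the steel grinding jar to the bench mill: lower its two lugs through the gaps in the hub's collar and turn it clockwise (seen from above) until it is locked fully home; the ratchet holds the hub against that turn. Then check the freewheel: turn the locked jar back anticlockwise by about a quarter turn, so that the hub runs loose with it, and let go. The jar stays locked, upright and still; keep it upright on the way and leave the other things where they are.

Things in the scene. Friction and masses are not known exactly. Their poses are not given: they have to be found in the camera images.
- jar: the grinding jar, 116 mm tall, 0.36 to 0.6 kg: steel body 57 mm across, ribbed black lid 60 mm across (fixed to it) from 80 to 116 mm height; grip the lid from above, at any yaw. Foot 61 mm across with two lugs, along its own +x and -x. The orange bar on the lid lies along x, over the lugs. Origin: centre of the underside, z up. A half turn makes no difference.
- jar_lug (a point): the outer end of the lug on the jar's own +x: 38.5 mm from its axis, 7 mm above its underside. Each of the two steel lugs is about 18 mm wide (30 degrees) and spans heights 4 to 10.5 mm of the jar
- hub: the mill's turning hub with an aluminium collar 95 mm across, open at the top. Origin: on the turning axis, on the collar's floor, 63 mm above the worktop, z up; the rim is 19 mm above the floor. Lips (opening 67 mm across) overhang the floor at 13.5 to 18.5 mm height and leave two gaps, centred 55 and 235 degrees anticlockwise from the hub's x axis
- hub_gap (a point): centre of one of the two gaps in the lips, level with the lips' top, 37.5 mm from the axis; the other lies across the axis. A gap is 42 degrees (27 mm) wide, under an orange band on the rim. With its lugs in the gaps the jar stands on the collar's floor; it then turns 55 degrees clockwise in the hub: the lugs run under the lips, click past sprung balls (0.3 N m) and meet stops
- hub_mark (a point): one of the two red lines on the rim: 44 mm from the axis on the hub's own +x, 19 mm above the hub's origin. Fully home, the jar's x axis (orange bar) points along the hub's x axis, either way round: the bar points at the red lines. The sprung balls then hold the jar to the hub, so turning the jar anticlockwise carries the hub along
- mill: the bench mill, fixed: white housing 174 x 172 mm, 48 mm high, motor hump 80 mm high from 62 to 100 mm behind the hub axis. Origin on the worktop under the axis, x to its back. A 24-tooth ratchet ring under the collar and a brass pawl let the hub turn anticlockwise from above (drag about 0.05 N m) and stop it clockwise, after up to 15 degrees of play
- bottle_elute: small white bottle with yellow cap, 48 x 85 mm, a bystander; origin under its centre
- cup_yellow: sample cup with yellow lid, 62 x 62 mm, a bystander; origin under its centre
- cup_red: sample cup with red lid, 62 x 62 mm, a bystander; origin under its centre
- timer: grey bench timer with three buttons, 66 x 62 x 19 mm, a bystander; origin under its centre
- petri: petri dish, 91 mm across, 15 mm high, a bystander; origin under its centre
Things that resemble listed ones, but are neither listed nor needed, are in the scene too. Leave any green or pink look-alike of the jar alone.

How it is judged (in metres and radians):
On the way, in this order (a step that is already met when the one before it is completed fails the run):
1. the jar stands on the collar's floor, lugs in the gaps (z of jar in the frame of hub below 0.004 m and horizontal distance between jar and hub below 0.007 m and angle between jar's own z axis and vertical below 0.1 rad), for 0.1 s.
2. the jar is turned clockwise to its locked place (within 7 degrees of home) (z of jar in the frame of hub below 0.005 m and horizontal distance between jar and hub below 0.007 m and angle between the x axis of jar and the x axis of hub, either way round below 0.12 rad), for 0.2 s.
3. the locked jar has carried the hub round the free way (anticlockwise) to at least 45 degrees from where the hub began (distance of hub_mark from where it was at the start of the episode above 0.0335 m and angle between the x axis of jar and the x axis of hub, either way round below 0.12 rad), for 0.1 s.
At the end, for the whole second after the job is handed in: The jar stands upright on the collar's floor (within 4 mm in height, 7 mm of the axis), locked within 7 degrees of home, at rest, and the hub has been carried anticlockwise so that its red line is at least 33.5 mm (45 degrees) from where it was at the start (all of step 1 and all of step 3 and linear speed of jar below 0.02 m/s and angular speed of jar below 0.1 rad/s); the robot touches nothing.
It fails at once if the jar is tipped over or dropped on its side (angle between jar's own z axis and vertical above 0.6 rad).
It fails at once if a bystander is pushed away by more than 30 mm (distance of any of bottle_elute, cup_yellow, cup_red, timer, petri from where it was at the start of the episode above 0.03 m).
It also fails if it takes over 58 s, if anything falls off the work surface, if the arm or the gripper's body presses on something with over 40 N, if the wrist force passes 120 N, or if a joint passes its speed limit or range.

## Robot

A 7-joint arm with a two-finger parallel gripper is mounted at the origin on a cart in front of the work surface, level with it; the furniture and walls round the work are solid. World frame = base frame: x ahead of the robot, y to its left, z up, the work surface at z = 0. Lengths are in mm, angles in rad, forces in N, time in s.
With the tool pointing down it reaches from about 400 to 875 mm from the base axis. Payload 4.4 kg.
Tool frame: the origin (TCP) lies midway between the tips of the shut fingers; the grasp point (between the pads) lies ctrl.grip_depth behind it (ctrl.grip_depth is the distance from the TCP to the grasp point, in mm); z points along the fingers, y is the line along which they close (so a half turn about z gives the same grasp; the last joint's range is limited). The gripper opens to 85 mm and grips with 20 to 120 N. Pads are 22 mm wide; open, the fingers measure 114 mm over their backs; the gripper's body (76 mm by 85 mm) begins 54 mm behind the grasp point. The pads swing forward as they close: fully open they stand 13 mm farther back than shut.
Start: joints at [-1.312, 0.628, 0.038, 1.517, -0.027, 0.996, -0.02], TCP at [207.403, 616.037, 202.013] pointing down, gripper open.
Joint ranges: [-3.06, 3.06], [-0.37, 2.12], [-1.25, 1.32], [0.18, 2.47], [-1.1, 4.24], [0.23, 1.98], [-2.94, 2.94]. Speed limits (rad/s): [2.57, 2.57, 3.14, 3.14, 3.14, 3.14, 3.14].

## Interface

Orientations are given as [roll, pitch, yaw] about the fixed x, y, z axes, in that order (R = Rz(yaw) Ry(pitch) Rx(roll)).
In Python, from cell import ctrl gives the robot as it stands.
- The arm moves only by the tool carry_out, never from a script. Its argument "deltas" is one flat list of numbers, 7 for each row, row after row: the turn, a rotation vector about the tool's x, y, z in degrees, then the shift along the tool's x, y, z in m, then the closure, from -1 (fully open) to 1 (shut). In form: [wx, wy, wz, dx, dy, dz, claw, wx, wy, wz, dx, dy, dz, claw, ...]. A call has 1 to 12 rows; each row shifts and turns the commanded pose from where the row before left it, along the tool's axes as they then stand; what a row does not reach is not made up. A row lasts 1/8 s, in which the tool goes at most 62.5 mm and 10.7 degrees, less where a joint would pass 70% of its speed; a pose out of reach is approached as far as the arm can. A call with a gripper value outside its range is refused whole. The fingers move at their own pace and stop on an object; the grip force is fixed at half the most. Time passes only in rows, so rows that do not move let the fingers close. It gives the time, the measured TCP pose, the force, the opening and the grip force at its end, in the units of the state.
- ctrl.read_state(): the state, without advancing time (a new reading comes with each control period).
- ctrl.get_image(name): name is "scene" or "side" or "wrist"; returns the picture (480x640x3 uint8, red, green, blue); there is no depth.
- ctrl.calibration(name): a dict with "mtx" (3x3 intrinsics, pixels), "R" (3x3) and "t" (3): a world point X has camera coordinates R X + t. Camera axes: x right, y down, z forward; pixel columns grow to the right and rows downward; lengths in mm; the calibration is good to about 2 mm. A picture is of the moment at which its call begins: read the wrist's pose just before it. calibration takes no time and is no camera call; for the wrist camera it gives the pose at the moment of the call.
- ctrl.finish_job(): hands the job in; it is judged then, once.
The state is a dict: "clock": time; "qpos": joint angles; "qd": joint speeds; "tau": joint torques, N m; "eef_pos": TCP position; "tool_rot": TCP orientation; "force": force on the tool from outside, world axes, zero at the start; "torque": the same for the moment, N m; "width": finger opening in mm; "gripper_force": force on a finger pad.
Only numpy, scipy, OpenCV 4.12 (cv2) and the standard library are available. Lean on these libraries where they do the work, as an engineer would, in place of code of your own. Each camera call takes 0.05 s, during which the arm holds its last target. There are 200 camera calls.

## Working session

There is one attempt and no reset: what is moved stays moved. The work goes in short steps, Python scripts to look and compute and a tool call to move; the robot and the scene stay as the last step left them, time stands still between calls to the robot, and variables do not carry over. Pictures are saved under pics/ and viewed, at most 10 in all, crops included, and the job is handed in when it is done.

Besides the shell and the picture viewer there is one more tool, called after "Emit:" as name(argument=value, ...) on one line, values as JSON. carry_out: Moves the arm, as the interface text tells. Its arguments: {"type":"object","properties":{"deltas":{"type":"array"}},"required":["deltas"]}

```bash
mkdir -p pics; cat > h.py <<'E'
import numpy as np, cv2
from cell import ctrl
def save(n,im): cv2.imwrite(f'pics/{n}.png',cv2.cvtColor(im,cv2.COLOR_RGB2BGR))
def ray(c,uv,z):
    K,R,t=[np.array(c[k],float) for k in('mtx','R','t')]
    o=-R.T@t.ravel(); d=R.T@np.linalg.inv(K)@np.array([uv[0],uv[1],1.])
    return o+d*(z-o[2])/d[2]
def proj(c,X):
    K,R,t=[np.array(c[k],float) for k in('mtx','R','t')]
    p=K@(R@np.array(X,float)+t.ravel()); return p[:2]/p[2]
E
python3 - <<'E'
from h import *
s=ctrl.read_state(); print(s, ctrl.grip_depth)
for n in('scene','side'):
    save(n+'0',ctrl.get_image(n)); c=ctrl.calibration(n); print(n,-np.array(c['R']).T@np.array(c['t']).ravel())
E
```

```text
{'clock': 0.0, 'qpos': array([-1.31181308,  0.62931056,  0.03843043,  1.51835975, -0.02698203,
        0.99629318, -0.0200019 ]), 'qd': array([ 7.22413805e-04, -1.10176276e-03,  8.30429144e-05, -5.12127093e-04,
       -1.88745988e-03,  2.23428783e-03, -1.05105833e-03]), 'tau': array([ 2.94164802e-04, -5.63383055e+01,  1.22607987e+00, -1.93447638e+01,
        1.09308408e-02,  1.04409605e-02,  1.09200380e-05]), 'eef_pos': array([207.17510286, 615.39296763, 201.11461619]), 'tool_rot': array([-3.13973976e+00,  3.07244800e-05,  2.81682683e+00]), 'force': array([-0.01338471, -0.12228947,  0.46075138]), 'torque': array([ 0.05909533, -0.00911437,  0.06018045]), 'gripper_force': 0.0, 'width': 85.32267595486555} 18.700000000000003
scene [-146.36116066  510.71232171  543.32783835]
side [810.95008674 914.87533035 986.26800899]
```

View pics/scene0.png

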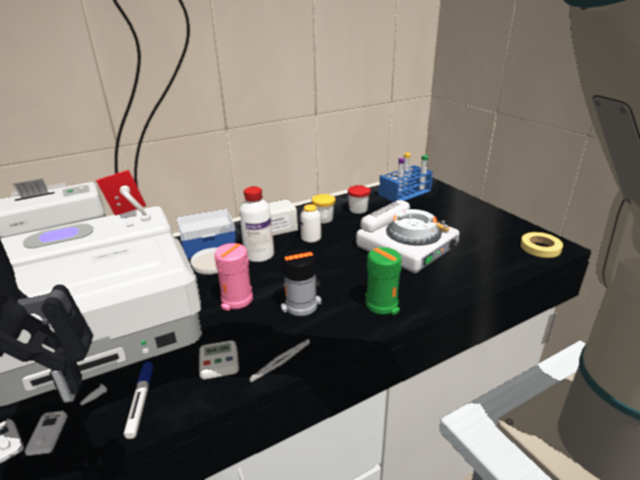

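View pics/side0.png

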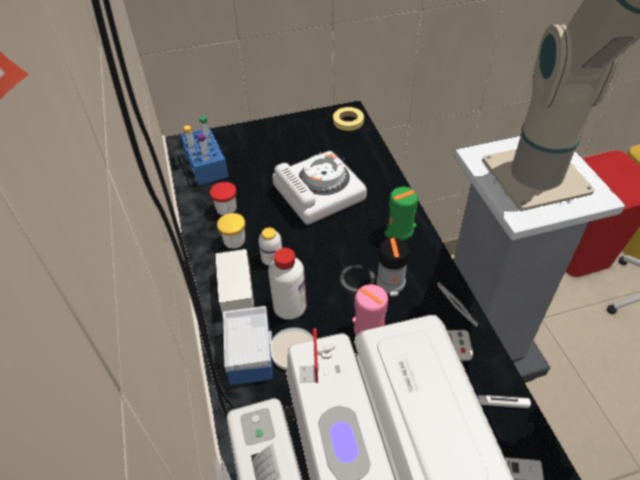

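The scene view shows three jar shapes: pink (233,275), black lid on steel (300,283) and green (383,280). In the side view they are at (370,310), (393,265) and (402,213). The black-lidded steel one fits the description; the pink and green ones are look-alikes. The mill is at scene (408,235) and side (320,180). I'll confirm with one enlarged composite crop.

```bash
python3 - <<'E'
from h import *
a=cv2.imread('pics/scene0.png');b=cv2.imread('pics/side0.png')
f=lambda i,x,y,w,h:cv2.resize(i[y:y+h,x:x+w],(400,300),interpolation=cv2.INTER_CUBIC)
cv2.imwrite('pics/crop.png',np.vstack([np.hstack([f(a,250,240,100,75),f(b,345,230,100,75)]),np.hstack([f(a,360,195,100,75),f(b,275,140,100,75)])]))
cs,cd=ctrl.calibration('scene'),ctrl.calibration('side')
for n,im,c,(x,y,w,h) in(('scene',a,cs,(280,245,40,25)),('side',b,cd,(380,235,25,25))):
    hsv=cv2.cvtColor(im,cv2.COLOR_BGR2HSV)[y:y+h,x:x+w]
    m=cv2.inRange(hsv,(3,140,120),(20,255,255)); v,u=np.nonzero(m)
    P=np.array([ray(c,(p+x,q+y),116)[:2] for p,q in zip(u,v)])
    mu=P.mean(0); e=np.linalg.svd(P-mu)[2][0]
    print(n,len(P),u.mean()+x,v.mean()+y,mu,np.degrees(np.arctan2(e[1],e[0]))%180, np.ptp((P-mu)@e))
print('hub rough',ray(cd,(325,172),82),ray(cs,(414,226),82))
E
```

```text
scene 129 298.2015503875969 255.64341085271317 [476.55981214 213.78586263] 79.25618935309694 52.03599356817297
side 111 394.1621621621622 247.22522522522522 [477.13345076 213.84005717] 79.38536687421148 51.95374733222923
hub rough [534.9653302  -85.45584918  82.        ] [504.11969533 -82.6275614   82.        ]
```

View pics/crop.png

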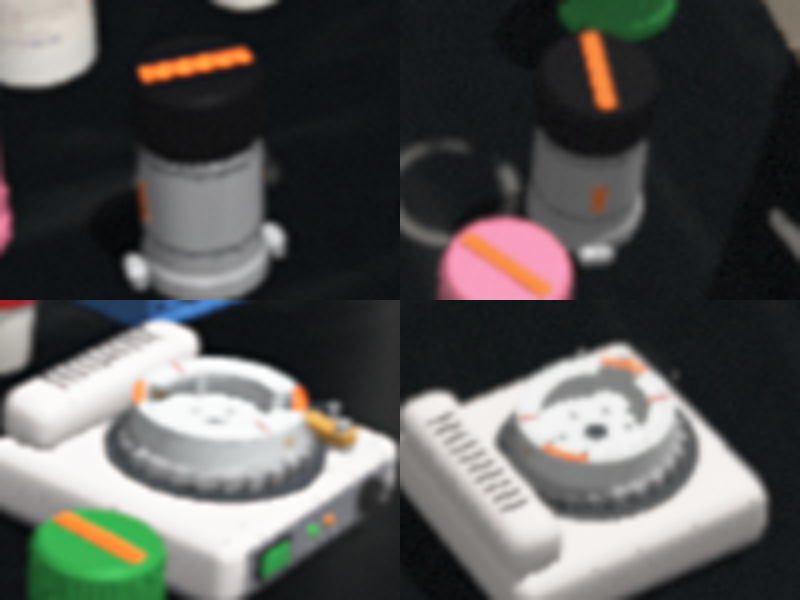

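The crop confirms it: black ribbed lid with an orange bar, steel body and two lugs, bar centre at scene (298,256) and side (394,247). In the side view, the hub's orange bands are at about (331,156) and (316,178), and the red lines at about (307,169) and (339,164).

```bash
python3 - <<'E'
from h import *
cs,cd=ctrl.calibration('scene'),ctrl.calibration('side')
for n,c,(x,y,w,h) in(('scene',cs,(385,205,60,40)),('side',cd,(295,145,50,45))):
    hsv=cv2.cvtColor(cv2.imread(f'pics/{n}0.png'),cv2.COLOR_BGR2HSV)[y:y+h,x:x+w]
    for nm,m in(('or',cv2.inRange(hsv,(6,90,120),(20,255,255))),('red',cv2.inRange(hsv,(0,25,120),(5,255,255))|cv2.inRange(hsv,(165,25,120),(180,255,255)))):
        k,l,st,ce=cv2.connectedComponentsWithStats(m)
        for i in range(1,k):
            if st[i,4]>3: p=ce[i]+[x,y]; print(n,nm,st[i,4],p.round(1),ray(c,p,82).round(1)[:2])
for nm,uv in(('pink',(371,297)),('green',(404,195)),('bigbottle',(285,258))): print(nm,ray(cd,uv,116)[:2].round(0))
E
```

```text
scene or 14 [394.1 217.4] [559.5 -71.4]
scene or 66 [438.2 223.6] [ 485.2 -134.8]
side or 18 [331.1 155.8] [ 504.  -138.4]
side or 19 [315.4 177.9] [562.5 -72.1]
side red 9 [339. 164.] [ 494.6 -103.1]
side red 6 [305.8 169.2] [ 575.7 -109.2]
pink [563. 317.]
green [402.  78.]
bigbottle [694. 176.]
```

```bash
python3 - <<'E'
from h import *
from scipy.spatial.transform import Rotation as Ro
s=ctrl.read_state(); T=Ro.from_euler('xyz',s['tool_rot']).as_matrix()
c=ctrl.calibration('wrist');R=np.array(c['R']);o=-R.T@np.array(c['t']).ravel()
print(T.T@(o-s['eef_pos']), T.T@R.T, c['mtx'])
print(T.T@(np.array([477,214,290])-s['eef_pos']))
E
```

```text
[  66.82916982    0.26743676 -169.78868742] [[-2.32587358e-04 -9.65239253e-01 -2.61367808e-01]
 [ 9.99999932e-01 -1.49301591e-04 -3.38509880e-04]
 [ 2.87720394e-04 -2.61367869e-01  9.65239221e-01]] [[344.50234419   0.         322.83656966]
 [  0.         344.50234419 239.3628786 ]
 [  0.           0.           1.        ]]
[-383.81813288 -294.5346762   -88.32170938]
```

Emit:
carry_out(deltas=[0,0,0,0,0,-0.05,-1,0,0,0,0,0,-0.05,-1,0,0,0,-0.043,-0.034,0,-1,0,0,0,-0.043,-0.034,0,-1,0,0,0,-0.043,-0.034,0,-1,0,0,0,-0.043,-0.034,0,-1,0,0,0,-0.043,-0.034,0,-1,0,0,0,-0.043,-0.034,0,-1,0,0,0,-0.043,-0.034,0,-1,0,0,0,-0.043,-0.034,0,-1,0,0,0,-0.043,-0.034,0,-1,0,0,0,-0.043,-0.034,0,-1])

```text
clock: 1.6
eef_pos: [507.0, 155.1, 301.8]
tool_rot: [-3.142, -0.0, 2.817]
force: [0.7, -0.5, 0.1]
width: 84.9
gripper_force: 0.0
```

Emit:
carry_out(deltas=[0,0,10,0,0,0,-1,0,0,10,0,0,0,-1,0,0,10,0,0,0,-1,0,0,10,0,0,0,-1,0,0,0,0,0,0,-1,0,0,0,0,0,0,-1])

```text
clock: 2.35
eef_pos: [506.2, 156.7, 301.8]
tool_rot: [-3.141, -0.0, 2.122]
force: [0.2, 0.5, 0.5]
width: 85.0
gripper_force: 0.0
```

```bash
cat > look.py <<'E'
from h import *
def look(name):
    s=ctrl.read_state(); c=ctrl.calibration('wrist'); im=ctrl.get_image('wrist'); save(name,im)
    np.savez(f'pics/{name}.npz',mtx=c['mtx'],R=c['R'],t=c['t'])
    print(s['clock'],s['eef_pos'],np.degrees(s['tool_rot']),np.degrees(s['qpos']).round(0)); return im,c
E
python3 - <<'E'
from look import *
im,c=look('w1'); p=proj(c,[477,214,116]); print('expect',p)
hsv=cv2.cvtColor(im,cv2.COLOR_RGB2HSV); x,y=np.maximum(p.astype(int)-70,0)
m=cv2.inRange(hsv,(3,140,120),(20,255,255))[y:y+140,x:x+140]; v,u=np.nonzero(m)
P=np.array([ray(c,(a+x,b+y),116)[:2] for a,b in zip(u,v)]); r=cv2.minAreaRect(P.astype(np.float32)); e=np.linalg.svd(P-P.mean(0),full_matrices=False)[2][0]
print(len(P),P.mean(0),r,np.degrees(np.arctan2(e[1],e[0]))%180)
E
```

```text
2.35 [506.21054689 156.70371244 301.79417028] [-1.79973164e+02 -8.79580099e-03  1.21570480e+02] [-34.  21.  20.  98.  -8.  62.  20.]
expect [328.50557155 148.82341842]
490 [475.47196464 216.33542744] ((475.30712890625, 215.32408142089844), (50.402565002441406, 9.738072395324707), 79.927001953125) 79.53982374753282
```

View pics/w1.png

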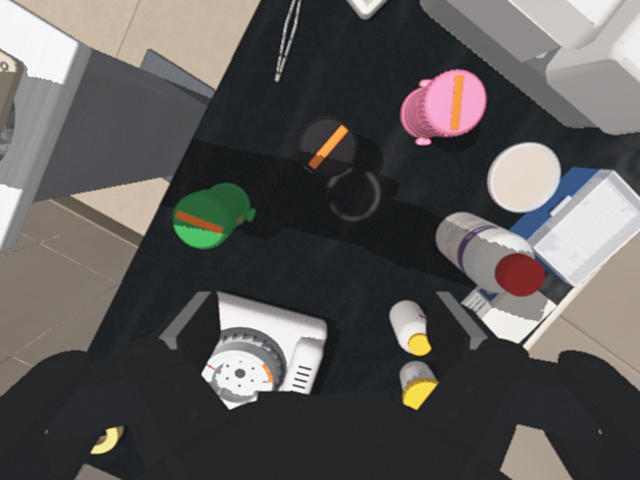

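The wrist view shows the jar's lid at (328,148) with its bar at about 79.5° in the world frame. The mill is partly hidden below, at about (250,360), so I'll move over it to measure.

Emit:
carry_out(deltas=[0,0,0,-0.05,-0.019,0,-1,0,0,0,-0.05,-0.019,0,-1,0,0,0,-0.05,-0.019,0,-1,0,0,0,-0.05,-0.019,0,-1,0,0,0,-0.05,-0.019,0,-1,0,0,0,-0.05,-0.019,0,-1,0,0,0,0,0,0,-1,0,0,0,0,0,0,-1,0,0,0,0,0,0,-1])

```text
clock: 3.52
eef_pos: [565.5, -157.0, 301.9]
tool_rot: [3.141, -0.001, 2.122]
force: [0.8, 0.3, -0.1]
width: 85.2
gripper_force: 0.0
```

```bash
cat > hub.py <<'E'
from look import *
def hub(im,c,z=82,r=55):
    hsv=cv2.cvtColor(im,cv2.COLOR_RGB2HSV)
    for nm,m in(('or',cv2.inRange(hsv,(7,90,120),(20,255,255))),('red',cv2.inRange(hsv,(0,60,100),(6,255,255))|cv2.inRange(hsv,(168,60,100),(180,255,255)))):
        k,l,st,ce=cv2.connectedComponentsWithStats(m)
        for i in range(1,k):
            P=ray(c,ce[i],z)[:2]
            if st[i,4]>3 and np.linalg.norm(P-[534,-105])<r: print(nm,st[i,:],ce[i].round(1),P.round(1))
E
python3 - <<'E'
from hub import *
im,c=look('w2'); print(proj(c,[534,-105,82])); hub(im,c)
x,y=np.maximum(proj(c,[534,-105,82]).astype(int)-[100,75],0); im=cv2.resize(im[y:y+150,x:x+200],(800,600),interpolation=cv2.INTER_CUBIC); save('w2c',im); print(x,y)
E
```

```text
3.525 [ 565.45833317 -157.03707659  301.87033477] [ 1.79976748e+02 -6.53908347e-02  1.21561583e+02] [ -2.  27.  23.  90. -11.  66.  55.]
[323.57138459 151.90231958]
or [354 123  12  27 144] [360.2 136.4] [559.3 -70.3]
or [279 151  12  26 130] [284. 163.] [ 503.  -138.1]
red [288 124   9   8  22] [291.9 127.8] [ 491.7 -101.4]
red [347 169   9   8  22] [350.9 172.3] [ 571.5 -107.8]
223 76
```

View pics/w2c.png

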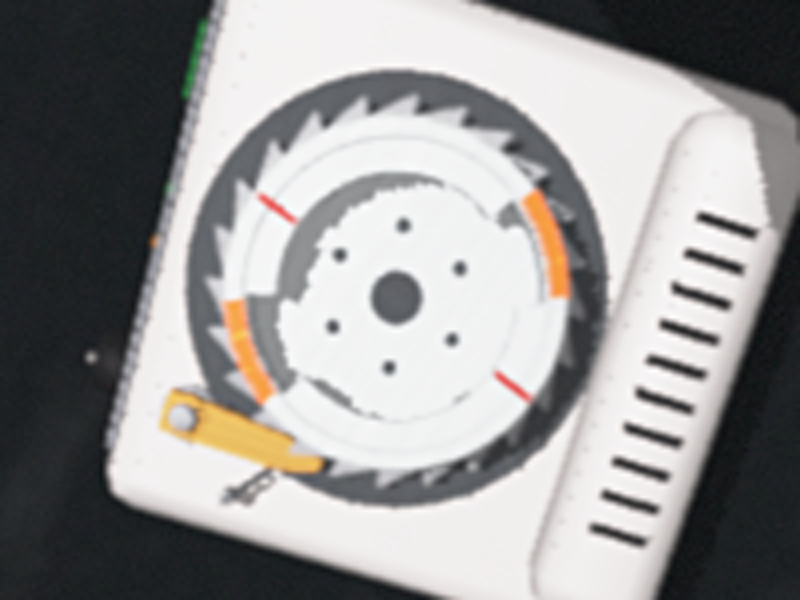

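The crop shows the hub clearly: bands centred at crop (548,243) and (247,350), red lines at (276,207) and (512,386). That puts the hub axis at about (532,-105), its x axis at -4.7° and the gaps at 50.4°. Next I go back to the jar and grasp it.

Emit:
carry_out(deltas=[0,0,0,0.0454,0.0148,0,-1,0,0,0,0.0454,0.0148,0,-1,0,0,0,0.0454,0.0148,0,-1,0,0,0,0.0454,0.0148,0,-1,0,0,0,0.0454,0.0148,0,-1,0,0,0,0.0454,0.0148,0,-1,0,0,0,0.0454,0.0148,0,-1,0,0,0,0.0454,0.0148,0,-1,0,0,-10,0,0,0.03,-1,0,0,-10,0,0,0.03,-1,0,0,-10,0,0,0.03,-1,0,0,-10,0,0,0.03,-1])

```text
clock: 5.08
eef_pos: [476.7, 214.1, 181.4]
tool_rot: [3.141, 0.0, 2.825]
force: [-0.3, -0.5, 0.2]
width: 85.3
gripper_force: 0.0
```

Emit:
carry_out(deltas=[0,0,0,0,0,0,-1,0,0,0,0,0,0,-1,0,0,0,0,0,0,-1])

```text
clock: 5.45
eef_pos: [478.1, 213.5, 183.4]
tool_rot: [3.14, 0.002, 2.816]
force: [0.3, -0.8, -0.6]
width: 85.6
gripper_force: 0.0
```

```bash
python3 - <<'E'
from look import *
im,c=look('w3'); print(proj(c,[476,215,116]))
hsv=cv2.cvtColor(im,cv2.COLOR_RGB2HSV);m=cv2.inRange(hsv,(3,140,90),(20,255,255))
k,l,st,ce=cv2.connectedComponentsWithStats(m)
for i in range(1,k):
    if st[i,4]>30: print(st[i],ray(c,ce[i],116)[:2])
E
```

```text
5.45 [478.06777616 213.49398484 183.3608469 ] [1.79894933e+02 1.08500082e-01 1.61329392e+02] [-32.  27.   7. 109.  -5.  44.  49.]
[323.47958196 239.42341769]
[513  63  10   8  31] [408.16497489 366.34889098]
[ 75 166  54  67 916] [399.27793844  79.04130594]
[288 227  72  23 914] [475.04921473 215.36929008]
[470 274  43  41 482] [555.92490143 320.41754612]
```

Emit:
carry_out(deltas=[0,0,0,0.002,0,0.027,-1,0,0,0,0,0,0.027,-1,0,0,0,0,0,0.027,-1,0,0,0,0,0,0.027,-1,0,0,0,0,0,0,-1,0,0,0,0,0,0,1,0,0,0,0,0,0,1,0,0,0,0,0,0,1,0,0,0,0,0,0,1,0,0,0,0,0,0,1,0,0,0,0,0,0,1,0,0,0,0,0,0,1])

```text
clock: 7.0
eef_pos: [476.6, 214.0, 76.1]
tool_rot: [3.139, 0.002, 2.817]
force: [-0.8, -0.8, 7.5]
width: 57.0
gripper_force: 62.1
```

Emit:
carry_out(deltas=[0,0,0,0,0,-0.01,1,0,0,0,0,0,-0.03,1,0,0,0,0,0,-0.035,1,0,0,0,0,0,-0.035,1,0,0,0,0,0,-0.03,1,0,0,0,0,0,0,1,0,0,0,0,0,0,1])

```text
clock: 7.88
eef_pos: [474.3, 213.1, 213.3]
tool_rot: [-3.14, -0.001, 2.817]
force: [-0.6, -0.1, -4.3]
width: 56.6
gripper_force: 65.6
```

```bash
python3 - <<'E'
from look import *
im,c=look('w4'); s=ctrl.read_state(); print(s['force'],s['width'],s['gripper_force'])
b=ctrl.get_image('side'); save('side4',b); a=ctrl.get_image('scene')
f=lambda i,x,y,w,h:cv2.resize(i[y:y+h,x:x+w],(400,300),interpolation=cv2.INTER_CUBIC)
pd=proj(ctrl.calibration('side'),[476,214,200]).astype(int); ps=proj(ctrl.calibration('scene'),[476,214,200]).astype(int); print(pd,ps)
save('v4',np.vstack([np.hstack([f(b,pd[0]-80,pd[1]-60,160,120),f(a,ps[0]-80,ps[1]-60,160,120)]),np.hstack([f(im,220,150,200,150),f(im,0,0,640,480)])]))
hsv=cv2.cvtColor(im,cv2.COLOR_RGB2HSV);m=cv2.inRange(hsv,(3,140,90),(20,255,255))
k,l,st,ce=cv2.connectedComponentsWithStats(m)
for i in range(1,k):
    if st[i,4]>30: print(st[i],ray(c,ce[i],116+s['eef_pos'][2]-76)[:2])
E
```

```text
7.875 [474.32487769 213.09334987 213.27220989] [-1.79933777e+02 -7.88008753e-02  1.61393168e+02] [-33.  25.   8. 107.  -4.  49.  49.]
[-0.38848141 -0.15891799 -4.05206173] 56.723599279143556 65.62170624732971
[397 217] [296 214]
[106 168  46  60 712] [405.44711096 158.74716846]
[448 265  48  47 516] [483.26250306 274.3594558 ]
[ 263  292  121   35 2421] [472.91137085 214.25976059]
[  0 338   6  33 113] [448.82239276  75.81323703]
```

View pics/v4.png

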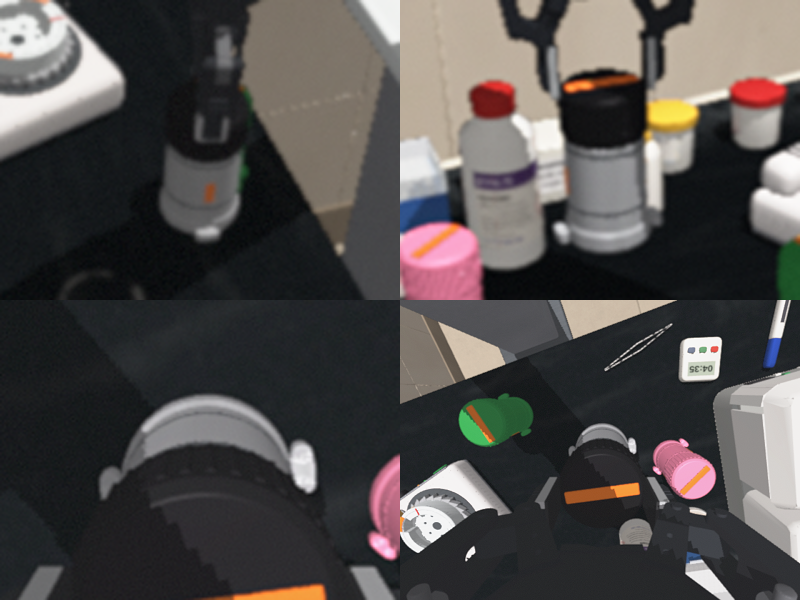

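The jar is held upright by the lid, with the bar across the fingers in the wrist view at about (323,309). Next I carry it over the hub and turn it so the lugs face the gaps.

Emit:
carry_out(deltas=[0,0,0,-0.0175,-0.0315,0,1,0,0,0,-0.0175,-0.0315,0,1,0,0,0,-0.0175,-0.0315,0,1,0,0,0,-0.0175,-0.0315,0,1,0,0,0,-0.0175,-0.0315,0,1,0,0,0,-0.0175,-0.0315,0,1,0,0,0,-0.0175,-0.0315,0,1,0,0,0,-0.0175,-0.0315,0,1,0,0,0,-0.0175,-0.0315,0,1,0,0,9.7,0,0,0,1,0,0,9.7,0,0,0,1,0,0,9.7,0,0,0,1])

```text
clock: 9.52
eef_pos: [533.5, -105.5, 212.8]
tool_rot: [-3.14, -0.002, 2.303]
force: [0.3, -0.2, -4.8]
width: 56.9
gripper_force: 65.7
```

Emit:
carry_out(deltas=[0,0,0,0,0,0.02,1,0,0,0,0,0,0.01,1,0,0,0,0,0,0,1,0,0,0,0,0,0,1,0,0,0,0,0,0,1])

```text
clock: 10.15
eef_pos: [534.5, -105.6, 184.5]
tool_rot: [3.141, 0.001, 2.309]
force: [0.1, 1.4, -3.4]
width: 56.8
gripper_force: 65.8
```

```bash
cat > barhub.py <<'E'
from hub import *
def run(n):
    im,c=look(n); s=ctrl.read_state(); z=s['eef_pos'][2]; print(s['force'],s['width'])
    hsv=cv2.cvtColor(im,cv2.COLOR_RGB2HSV);m=cv2.inRange(hsv,(3,140,90),(20,255,255))
    k,l,st,ce=cv2.connectedComponentsWithStats(m)
    i=max(range(1,k),key=lambda i:st[i,4]); v,u=np.nonzero(l==i)
    P=np.array([ray(c,q,40+z)[:2] for q in zip(u,v)]); e=np.linalg.svd(P-P.mean(0),full_matrices=False)[2][0]
    print('bar',P.mean(0),np.degrees(np.arctan2(e[1],e[0]))%180,st[i]); hub(im,c)
    b=ctrl.get_image('side'); save(n+'s',b); a=ctrl.get_image('scene'); save(n+'c',a)
    f=lambda i,x,y,w,h:cv2.resize(i[y:y+h,x:x+w],(400,300),interpolation=cv2.INTER_CUBIC)
    pd=proj(ctrl.calibration('side'),[532,-105,100]).astype(int); ps=proj(ctrl.calibration('scene'),[532,-105,100]).astype(int); print(pd,ps)
    save(n+'v',np.vstack([np.hstack([f(b,pd[0]-60,pd[1]-45,120,90),f(a,ps[0]-60,ps[1]-45,120,90)]),np.hstack([f(im,180,120,280,210),f(im,0,0,640,480)])]))
E
python3 -c "import barhub as b; b.run('w5')"
```

```text
10.15 [ 534.54539009 -105.6399374   184.50882404] [1.79960967e+02 4.23772489e-02 1.32283479e+02] [ -3.  29.  17. 105. -12.  47.  62.]
[ 0.53868702  0.64817619 -4.31368854] 56.878015017822875
bar [ 533.22924036 -104.02535698] 50.5763805247546 [ 263  292  121   34 2387]
or [369 202  11  33 166] [374.8 214.8] [556.3 -67.7]
or [263 217   8  34 181] [266.8 231.7] [ 501.  -136.8]
red [281 186  12  12  42] [286.7 191.3] [ 491.6 -101. ]
[323 160] [414 211]
```

View pics/w5v.png

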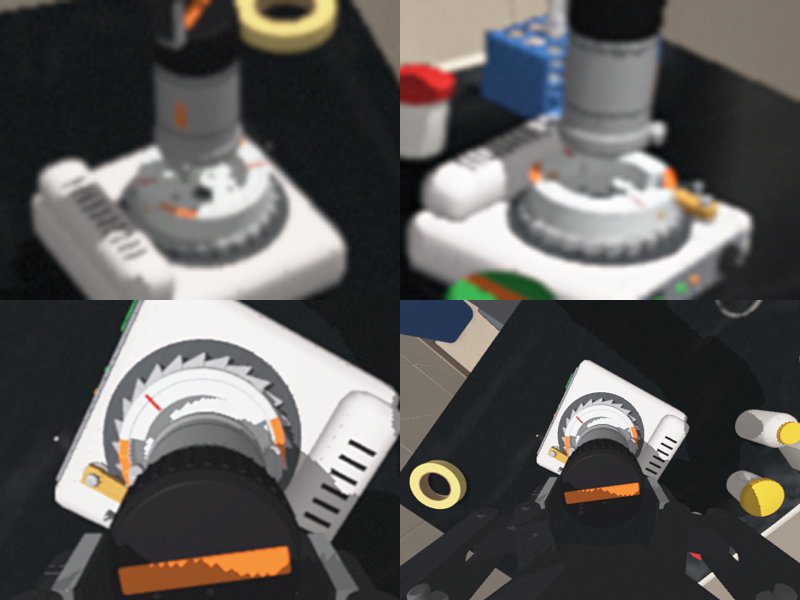

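The bar is at 50.6° and the gaps at 50.4°. The jar is about 1.9 mm off, so I'll correct that and then lower it.

Emit:
carry_out(deltas=[0,0,0,0.0009,-0.0017,0,1,0,0,0,0,0,0.01,1,0,0,0,0,0,0.01,1,0,0,0,0,0,0.004,1,0,0,0,0,0,0.004,1,0,0,0,0,0,0.004,1,0,0,0,0,0,0.004,1,0,0,0,0,0,0,1])

```text
clock: 11.3
eef_pos: [532.1, -105.9, 147.7]
tool_rot: [-3.141, -0.0, 2.309]
force: [0.4, 0.0, -3.9]
width: 56.7
gripper_force: 65.8
```

Emit:
carry_out(deltas=[0,0,0,0,0,0.002,1,0,0,0,0,0,0.002,1,0,0,0,0,0,0.002,1,0,0,0,0,0,0.001,1,0,0,0,0,0,0.001,1,0,0,0,0,0,0,1])

```text
clock: 12.05
eef_pos: [532.2, -105.9, 139.9]
tool_rot: [-3.142, -0.0, 2.309]
force: [0.2, 0.3, -3.5]
width: 56.7
gripper_force: 65.8
```

Emit:
carry_out(deltas=[0,0,0,0,0,0.001,1,0,0,0,0,0,0.001,1,0,0,0,0,0,0,1,0,0,0,0,0,0,1])

```text
clock: 12.55
eef_pos: [532.7, -106.1, 139.1]
tool_rot: [3.141, 0.001, 2.309]
force: [-1.2, 0.3, 5.9]
width: 56.9
gripper_force: 66.9
```

It's seated: the floor contact reads about 6 N. Now I turn it clockwise.

Emit:
carry_out(deltas=[0,0,4,0,0,0,1,0,0,4,0,0,0,1,0,0,4,0,0,0,1,0,0,4,0,0,0,1,0,0,4,0,0,0,1,0,0,4,0,0,0,1,0,0,4,0,0,0,1,0,0,0,0,0,0,1])

```text
clock: 13.55
eef_pos: [532.3, -107.5, 139.1]
tool_rot: [3.141, 0.002, 1.819]
force: [-2.3, -2.5, 5.5]
width: 56.7
gripper_force: 66.8
```

```bash
cat > m.py <<'E'
from hub import *
def run(n):
    im,c=look(n); s=ctrl.read_state(); print(s['force'],s['torque'],s['width'])
    hsv=cv2.cvtColor(im,cv2.COLOR_RGB2HSV);m=cv2.inRange(hsv,(3,140,90),(20,255,255))
    k,l,st,ce=cv2.connectedComponentsWithStats(m)
    i=max(range(1,k),key=lambda i:st[i,4]); v,u=np.nonzero(l==i)
    P=np.array([ray(c,q,179)[:2] for q in zip(u,v)]); e=np.linalg.svd(P-P.mean(0),full_matrices=False)[2][0]
    print('bar',P.mean(0),np.degrees(np.arctan2(e[1],e[0]))); hub(im,c)
E
python3 -c "import m; m.run('w6')"
```

```text
13.55 [ 532.28286508 -107.48349606  139.05956098] [1.79985709e+02 1.06296399e-01 1.04231364e+02] [ -7.  34.  24. 108. -20.  42.  42.]
[-2.12938097 -2.25174201  4.99361607] [-0.52907308  0.87987846  0.02904477] 56.715375243664795
bar [ 531.45277611 -105.77772528] -157.3807114318868
or [365 189  26  39 327] [378.6 207.3] [561. -72.]
or [258 256   9  10  57] [261.7 259.9] [ 493.  -127.4]
or [ 263  293  120   33 2192] [323. 309.] [ 543.4 -153.2]
red [377 196   4   4   4] [378.5 197.5] [559.  -65.8]
red [261 215  17  10  62] [269.2 219.5] [492.1 -98. ]
```

Emit:
carry_out(deltas=[0,0,4,0,0,0,1,0,0,4,0,0,0,1,0,0,4,0,0,0,1,0,0,4,0,0,0,1,0,0,4,0,0,0,1,0,0,4,0,0,0,1,0,0,0,0,0,0,1])

```text
clock: 14.48
eef_pos: [531.8, -107.1, 139.1]
tool_rot: [3.142, 0.001, 1.4]
force: [-3.4, -1.5, 6.6]
width: 56.9
gripper_force: 66.9
```

```bash
python3 -c "import m; m.run('w7')"
```

```text
14.475 [ 531.84839089 -107.10932     139.06021055] [1.79995633e+02 5.24081697e-02 8.02212876e+01] [-12.  35.  31. 109. -26.  43.  24.]
[-3.55874391 -1.28134156  6.19834549] [-0.29814063  1.0431179  -0.02772523] 56.705445703773236
bar [ 531.57848597 -105.49944244] 178.62866832639781
or [340 176  39  29 341] [359.2 188.7] [561.3 -72.3]
or [ 263  293  120   33 2189] [323.  309.1] [ 523.2 -153.6]
red [372 240  18   4  66] [380.4 241.4] [ 570.5 -110.2]
red [257 242  18   4  62] [264.8 243.3] [492.4 -98.2]
```

Emit:
carry_out(deltas=[0,0,4,0,0,0,1,0,0,3,0,0,0,1,0,0,2,0,0,0,1,0,0,0,0,0,0,1,0,0,0,0,0,0,1])

```text
clock: 15.15
eef_pos: [532.9, -105.9, 139.1]
tool_rot: [3.14, -0.001, 1.245]
force: [-1.4, 0.5, 5.7]
width: 56.6
gripper_force: 66.8
```

```bash
python3 -c "import m; m.run('w8')"
```

```text
15.15 [ 532.91727533 -105.94244133  139.09255686] [ 1.79925019e+02 -4.08831016e-02  7.13562344e+01] [-13.  36.  34. 109. -28.  44.  17.]
[-2.1053915   0.23261789  5.97809981] [0.18579952 0.53108793 0.16557893] 56.793716269187634
bar [ 532.62043337 -104.43221154] 169.99236236297733
or [329 176  42  25 326] [349.5 186.7] [561.8 -72.7]
or [ 263  293  120   34 2230] [322.7 309.3] [ 516.9 -150.6]
red [370 233  18   6  70] [378.3 235.2] [ 570.5 -110.3]
red [257 252  13   5  45] [262.7 254. ] [491.1 -97.7]
```

Emit:
carry_out(deltas=[0,0,3,0,0,0,1,0,0,0,0,0,0,1,0,0,0,0,0,0,1])

```text
clock: 15.58
eef_pos: [533.0, -105.7, 139.1]
tool_rot: [3.14, 0.0, 1.198]
force: [-0.9, 0.0, 5.3]
width: 56.5
gripper_force: 66.8
```

```bash
python3 -c "import m; m.run('w9')"
```

```text
15.575 [ 533.04431497 -105.70181053  139.05429711] [1.79934121e+02 5.05025008e-03 6.86567672e+01] [-14.  36.  34. 109. -29.  44.  15.]
[-0.90885539 -0.14345367  5.23276054] [0.06547541 0.44050861 1.44246057] 56.46805223049325
bar [ 532.85482907 -104.27570317] 167.83366513195548
or [327 177  42  23 325] [347.7 186.3] [562.4 -73.4]
or [ 263  292  120   35 2266] [322.9 309.4] [ 515.1 -149.8]
red [370 231  18   7  69] [378.4 233.7] [ 570.7 -111. ]
red [257 254  12   5  40] [262.3 256.2] [490.7 -97. ]
```

The torque has risen to 1.4 N m, so it is hard on the stop, with the bar in line with the red lines. Next is the anticlockwise quarter turn.

Emit:
carry_out(deltas=[0,0,-2,0,0,0,1,0,0,-3,0,0,0,1,0,0,-4,0,0,0,1,0,0,-5,0,0,0,1,0,0,-5,0,0,0,1,0,0,-5,0,0,0,1,0,0,-5,0,0,0,1,0,0,-5,0,0,0,1,0,0,-5,0,0,0,1,0,0,-5,0,0,0,1,0,0,-3,0,0,0,1,0,0,0,0,0,0,1])

```text
clock: 17.12
eef_pos: [533.1, -105.6, 139.2]
tool_rot: [3.139, 0.0, 2.013]
force: [-0.5, 1.2, 6.1]
width: 56.8
gripper_force: 66.7
```

```bash
python3 -c "import m; m.run('w10')"
```

```text
17.125 [ 533.13398477 -105.64076409  139.20322739] [1.79871560e+02 7.99567181e-03 1.15319964e+02] [ -5.  33.  21. 108. -17.  41.  51.]
[-0.52997081  0.50251268  5.42336211] [ 0.25986551  0.38657245 -0.01752414] 56.72364825300923
bar [ 532.10527335 -104.1338012 ] -146.49983181564173
or [332 175  41  27 352] [352.6 186.8] [532.9 -60.4]
or [ 263  293  120   33 2190] [323.1 309. ] [ 553.1 -148. ]
red [371 234  18   6  68] [379.4 236.5] [564.6 -82.6]
red [257 249  16   5  56] [263.6 250.9] [ 497.2 -125.9]
```

Emit:
carry_out(deltas=[0,0,-3,0,0,0,1,0,0,-5,0,0,0,1,0,0,-5,0,0,0,1,0,0,-5,0,0,0,1,0,0,-5,0,0,0,1,0,0,-5,0,0,0,1,0,0,-5,0,0,0,1,0,0,-5,0,0,0,1,0,0,-4,0,0,0,1,0,0,-2,0,0,0,1,0,0,0,0,0,0,1,0,0,0,0,0,0,1])

```text
clock: 18.68
eef_pos: [533.3, -105.2, 139.2]
tool_rot: [3.14, 0.002, 2.78]
force: [-2.1, 2.1, 6.6]
width: 56.8
gripper_force: 66.8
```

```bash
python3 -c "import m; m.run('w11')"
```

```text
18.675 [ 533.29414866 -105.20981401  139.21686594] [1.79901728e+02 1.01993340e-01 1.59297362e+02] [  3.  32.   8. 108.  -7.  40.  84.]
[-1.09822648  2.83464357  5.22195007] [ 0.58795031  0.226901   -0.00062601] 57.247784535755244
bar [ 531.64001673 -104.00853699] -102.77917582619655
or [333 175  41  27 348] [353.5 186.9] [502.2 -71.6]
or [ 263  292  121   34 2348] [324.2 308.8] [ 577.4 -120.6]
red [371 235  18   5  64] [379.4 236.7] [540.3 -66.3]
red [257 248  17   5  60] [264.2 249.8] [ 521.1 -143.4]
```

The hub is at 76° and the bar at 77°, so the jar is still locked. I'll release and rise straight up.

Emit:
carry_out(deltas=[0,0,0,0,0,0,0,0,0,0,0,0,0,-1,0,0,0,0,0,0,-1,0,0,0,0,0,0,-1,0,0,0,0,0,0,-1,0,0,0,0,0,-0.01,-1,0,0,0,0,0,-0.03,-1,0,0,0,0,0,-0.04,-1,0,0,0,0,0,-0.05,-1,0,0,0,-0.05,0,0,-1,0,0,0,0,0,0,-1,0,0,0,0,0,0,-1])

```text
clock: 20.23
eef_pos: [578.1, -123.4, 267.7]
tool_rot: [-3.141, -0.002, 2.78]
force: [-0.2, -1.8, -0.4]
width: 85.4
gripper_force: 0.0
```

```bash
python3 -c "
from m import *
run('w12')
im=cv2.cvtColor(cv2.imread('pics/w12.png'),cv2.COLOR_BGR2RGB); a=ctrl.get_image('side'); x,y=270,100
save('fin',np.hstack([cv2.resize(im,(400,300)),cv2.resize(a[y:y+90,x:x+120],(400,300),interpolation=cv2.INTER_CUBIC)]))"
```

```text
20.225 [ 578.11731888 -123.43603911  267.70434393] [-1.79989350e+02 -9.81988509e-02  1.59273664e+02] [ 3. 28. 10. 92. -5. 61. 84.]
[-0.36302721  0.19004811 -0.73025918] [0.01817749 0.04750641 0.01300908] 85.48898819861084
bar [ 531.8227597  -104.06972356] -102.37784321344748
or [332 115  26  18 154] [344.9 123. ] [502.5 -71.6]
or [291 159  69  22 881] [324.9 169.7] [ 537.7 -105.8]
or [291 193  26  16  87] [301.1 200.9] [ 558.7 -140.1]
red [363 157   7   3  18] [365.6 157.9] [541.3 -63.5]
red [280 167   6   3  16] [282.5 168. ] [ 520.9 -145.4]
```

View pics/fin.png

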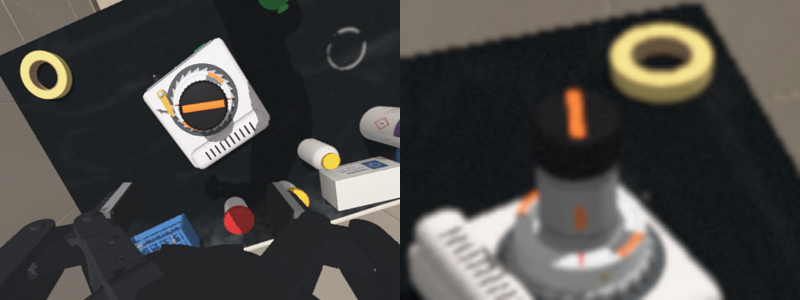

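The final picture shows the jar upright in the hub with its bar (wrist pixel (325,170)) in line with the red lines, and the gripper clear. Bar is at 77.6° and the red lines at 76.0°.

```bash
python3 -c "
from cell import ctrl
print(ctrl.finish_job())"
```

```text
the job is handed in; nothing more can be done
None
```

The jar is locked fully home, was turned back about 90° anticlockwise with the hub running along, and was let go upright and clear of the gripper; the job was handed in at about 20 s, with no verdict returned.

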